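Draw a valve's piston rod for inspection of its seal groove

TASK

On the valve body, twist the captive knurled screw cap anticlockwise (seen from above) by about a quarter turn, so that its tongue swings well clear of the piston rod's collar. Then take the piston rod by its head and draw it straight up out of its snug bore, gently and without forcing it sideways, until the whole seal groove has come into view just above the valve body, the rod's lower end staying well inside the bore, and finish holding it there, still in the gripper, for inspection. Leave the wafer cassette, the vacuum wand, the little jar and the loose spare screw standing about it where they are.

Things in the scene. Friction and masses are not known exactly. Their poses are not given: they have to be found in the camera images.
- valve_body: fixed aluminium block 70 (x) x 160 (y) x 85 (z) mm; origin at the centre of its underside, z up. The bore lies at y = -42.5 mm of its frame, the screw cap's axis at y = +42.5 mm (both at x = 0). It stands either left or right of the robot's centre line, turned by up to about 0.5 rad
- bore_mouth (a point): centre of the bore's mouth, in the valve body's top face (85 mm above the bench); axes as the valve body's. The bore is upright, 17.5 mm wide and 80 mm deep with a closed bottom. The rod slides freely in it with 1.5 mm of play, and drops back if let go
- piston_rod: loose upright steel rod, 133 mm long, 0.2 to 0.35 kg; origin at the centre of its lower end, z up. From there: shank 16 mm in diameter to 76 mm, with a dark seal groove from 38 to 44 mm; collar 34 mm in diameter to 82 mm; neck 10 mm to 103 mm; head 22 mm to 133 mm. At the start the collar rests on the block, the origin 76 mm below the bore mouth; risen 38 mm, the groove is wholly out
- rod_head (a point): middle of the rod's head, on the rod's axis, 118 mm above the rod's lower end: the place to grip it
- screw_cap (a joint): angle of the captive screw cap about its upright axis, rad; 0 = tongue pointing at the rod (valve body's -y), 1.5 mm above its collar, blocking it; grows anticlockwise seen from above, stop at 2.0; starts at 0 to 0.2; the tongue overlaps the collar up to about 0.45. It takes about 0.1 N m to turn, stays where it is left and does not rise as it turns
- cap_grip (a point): on the screw cap's axis, at gripping height, 122 mm above the bench. The cap is a knurled steel cylinder 42 mm in diameter, from 92.5 to 135 mm above the bench; its tongue (16 mm wide, 6 mm thick, reaching 77 mm from the axis) lies at its foot, 92.5 to 98.5 mm above the bench
- tongue_tip (a point): end of the tongue, middle of its thickness, 77 mm from the cap's axis
- cassette: bystander: white wafer cassette with wafers standing in it, 120 x 124 x 105 mm, origin under its centre; stands on the other side of the centre line from the valve body
- wand: bystander: pen-like vacuum wand lying along its x, 185 mm long, up to 18 mm wide, 15 mm high; origin on the bench near its middle
- jar: bystander: small brown glass jar, 48 mm in diameter, 50 mm high; origin under its centre
- spare_screw: bystander: a loose knurled screw, 38 mm in diameter, 46 mm high, standing on the bench; origin under its centre

How it is judged (in metres and radians):
On the way, in this order (a step that is already met when the one before it is completed fails the run):
1. the screw cap is turned until its tongue is well clear of the collar (joint above 0.8 rad), the rod still home in its bore (value of joint screw_cap above 0.8 rad and z of piston_rod in the frame of bore_mouth below -0.07 m), for 0.2 s.
2. the rod is drawn up until its whole groove is out (risen more than 38 mm), held by the fingers (z of piston_rod in the frame of bore_mouth above -0.038 m and contact force between the fingers and piston_rod above 2 N), for 0.2 s.
At the end, for the whole second after the job is handed in: the fingers hold the rod still (over 2 N), risen 38 to 64 mm so that its groove is wholly out and its lower end still in the bore, in line with the bore (4 mm, 0.07 rad), pressing on it with less than 12 N and clear of the screw cap, which stays turned beyond 0.8 rad (all of step 2 and z of piston_rod in the frame of bore_mouth below -0.012 m and horizontal distance between piston_rod and bore_mouth below 0.004 m and angle between the z axis of piston_rod and the z axis of valve_body, either way round below 0.07 rad and contact force between piston_rod and valve_body below 12 N and contact force between piston_rod and screw_cap below 0.5 N and linear speed of piston_rod below 0.02 m/s and value of joint screw_cap above 0.8 rad); the arm keeps its last pose, push and grip.
It fails at once if the rod is pulled right out of the bore (z of piston_rod in the frame of bore_mouth above -0.002 m).
It fails at once if the rod is forced: it presses on the valve body with more than 25 N (contact force between piston_rod and valve_body above 25 N).
It fails at once if the rod is dragged up hard against the tongue (more than 20 N) (contact force between piston_rod and screw_cap above 20 N).
It fails at once if a bystander is moved by more than 30 mm (distance of any of cassette, wand, jar, spare_screw from where it was at the start of the episode above 0.03 m).
It fails at once if the jar or the cassette is tipped (angle between any of jar, cassette's own z axis and vertical above 0.4 rad).
It also fails if it takes over 45 s, if anything falls off the work surface, if the arm or the gripper's body presses on something with over 40 N, if the wrist force passes 120 N, or if a joint passes its speed limit or range.

ROBOT

A 7-joint arm with a two-finger parallel gripper is mounted at the origin on the work surface. World frame = base frame: x ahead of the robot, y to its left, z up, the work surface at z = 0. Lengths are in mm, angles in rad, forces in N, time in s.
With the tool pointing down it reaches from about 400 to 875 mm from the base axis. Payload 4.4 kg.
Tool frame: the origin (TCP) lies at the very end of the fingers, on their centre line; the grasp point (between the pads) lies 19 mm behind it (ctrl.grasp_offset is the distance from the TCP to the grasp point, in mm); z points along the fingers, y is the line along which they close (so a half turn about z gives the same grasp; the last joint's range is limited). The gripper opens to 85 mm and grips with 20 to 120 N. Pads are 22 mm wide; open, the fingers measure 114 mm over their backs; the gripper's body (76 mm by 85 mm) begins 54 mm behind the grasp point. The pads swing forward as they close: fully open they stand 13 mm farther back than shut.
Start: joints at [-1.192, 0.628, 0.038, 1.517, -0.027, 0.996, -0.02], TCP at [279.66, 586.778, 231.313] pointing down, gripper open.
Joint ranges: [-3.06, 3.06], [-0.37, 2.12], [-1.25, 1.32], [0.18, 2.47], [-1.1, 4.24], [0.23, 1.98], [-2.94, 2.94]. Speed limits (rad/s): [2.57, 2.57, 3.14, 3.14, 3.14, 3.14, 3.14].

INTERFACE

Orientations are given as [roll, pitch, yaw] about the fixed x, y, z axes, in that order (R = Rz(yaw) Ry(pitch) Rx(roll)).
In Python, from cell import status, cams, ctrl gives the robot as it stands.
- The arm moves only by the tool move_arm, never from a script. Its argument "plan" is a list of rows, each a list of 3 entries, a list of its own where there are three numbers: the shift along the world's x, y, z in mm, then the turn, a rotation vector about the world's x, y, z in degrees, then the opening, from 0 (shut) to 1 (fully open). In form: [[[x, y, z], [wx, wy, wz], gripper], ...]. A call has 1 to 10 rows; each row shifts and turns the commanded pose from where the row before left it; what a row does not reach is not made up. A row lasts 1/8 s, in which the tool goes at most 62.5 mm and 10.7 degrees, less where a joint would pass 70% of its speed; a pose out of reach is approached as far as the arm can. A call with a gripper value outside its range is refused whole. The fingers move at their own pace and stop on an object; the grip force is fixed at half the most. Time passes only in rows, so rows that do not move let the fingers close. It gives the time, the measured TCP pose, the force, the opening and the grip force at its end, in the units of the state.
- status.read_state(): the state, without advancing time (a new reading comes with each control period).
- cams.get_image(name): name is "scene" or "top" or "wrist"; returns the picture (384x512x3 uint8, blue, green, red); there is no depth.
- cams.camera_params(name): a dict with "K" (3x3 intrinsics, pixels), "pose" (4x4, takes a point from camera to world coordinates); the wrist camera has in their place "tool_from_camera" (4x4, takes a point from camera to tool coordinates, whose origin is the TCP and whose axes are the flange's). Camera axes: x right, y down, z forward; pixel columns grow to the right and rows downward; lengths in mm; the calibration is good to about 2 mm. The wrist camera is an equidistant fisheye: a pixel r from the principal point sees the ray r / f radians off the axis. A picture is of the moment at which its call begins: read the wrist's pose just before it. camera_params takes no time and is no camera call.
- ctrl.finish_job(): hands the job in; it is judged then, once.
The state is a dict: "clock": time; "qpos": joint angles; "qd": joint speeds; "tau": joint torques, N m; "eef_pos": TCP position; "tool_rot": TCP orientation; "force": force on the tool from outside, world axes, zero at the start; "torque": the same for the moment, N m; "width": finger opening in mm; "gripper_force": force on a finger pad.
Only numpy, scipy, OpenCV 4.12 (cv2) and the standard library are available. Lean on these libraries where they do the work, as an engineer would, in place of code of your own. Each camera call takes 0.05 s, during which the arm holds its last target. There are 200 camera calls.

## Working session

There is one attempt and no reset: what is moved stays moved. The work goes in short steps, Python scripts to look and compute and a tool call to move; the robot and the scene stay as the last step left them, time stands still between calls to the robot, and variables do not carry over. Pictures are saved under pics/ and viewed, at most 10 in all, crops included, and the job is handed in when it is done.

Besides the shell and the picture viewer there is one more tool, called by a JSON object that holds its "name" and its "arguments". move_arm: Moves the arm, as the interface text tells. Its arguments: {"type":"object","properties":{"plan":{"type":"array","items":{"type":"array"}}},"required":["plan"]}

```bash
mkdir -p pics; ls; python3 - <<'E'
from cell import status,cams,ctrl
import cv2,numpy as np
np.set_printoptions(precision=4,suppress=True)
s=status.read_state();print(s,ctrl.grasp_offset)
for n in("scene","top"):
    p=cams.camera_params(n);print(n,p['K'],p['pose']);cv2.imwrite(f'pics/{n}0.png',cams.get_image(n))
print(cams.camera_params("wrist"))
a=[cv2.imread(f'pics/{n}0.png') for n in("scene","top")]
E
```

```text
pics
{'clock': 0.0, 'qpos': array([-1.1918,  0.6293,  0.0384,  1.5184, -0.027 ,  0.9963, -0.02  ]), 'qd': array([ 0.0001, -0.0001, -0.0001, -0.0013, -0.0002,  0.0017,  0.0002]), 'tau': array([  0.0001, -56.3419,   1.2263, -19.3449,   0.011 ,   0.0105,
         0.    ]), 'eef_pos': array([279.3643, 586.2122, 230.3991]), 'tool_rot': array([-3.1397,  0.    ,  2.6968]), 'force': array([ 0.7119, -0.663 ,  0.2892]), 'torque': array([-0.0345, -0.0238,  0.0299]), 'gripper_force': 0.0, 'width': 85.86227468502406} 18.700000000000003
scene [[376.677    0.     253.7985]
 [  0.     376.677  193.1782]
 [  0.       0.       1.    ]] [[  -0.3825    0.5858   -0.7145 1186.7297]
 [   0.9239    0.2386   -0.299   270.7096]
 [  -0.0047   -0.7746   -0.6325  650.3658]
 [   0.        0.        0.        1.    ]]
top [[364.4707   0.     250.9561]
 [  0.     364.4707 196.6369]
 [  0.       0.       1.    ]] [[ -0.0163  -0.9965   0.0825 487.1644]
 [ -0.9992   0.0193   0.0357 -19.7891]
 [ -0.0372  -0.0819  -0.996  852.6065]
 [  0.       0.       0.       1.    ]]
{'K': array([[297.3186,   0.    , 255.9021],
       [  0.    , 297.3186, 190.3376],
       [  0.    ,   0.    ,   1.    ]]), 'tool_from_camera': array([[  -0.    ,   -0.9581,   -0.2866,   74.3554],
       [   1.    ,    0.0001,   -0.0005,    0.229 ],
       [   0.0005,   -0.2866,    0.9581, -143.0945],
       [   0.    ,    0.    ,    0.    ,    1.    ]])}
```

View pics/scene0.png

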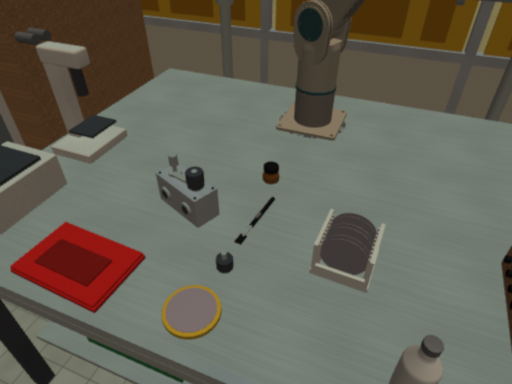

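View pics/top0.png

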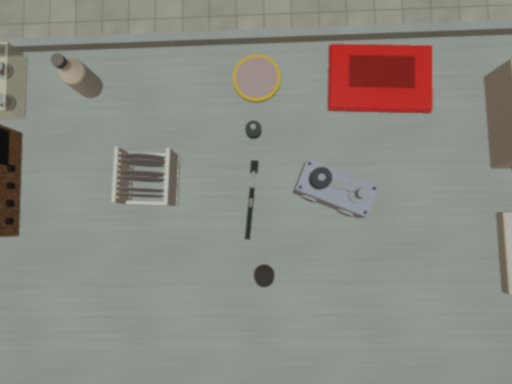

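The scene view shows the block at about (187,192), rod head (173,160) and cap (195,178). In the top view the cap is at about (320,178) and the rod at (361,193). I'll enlarge both.

```bash
python3 - <<'E'
import cv2,numpy as np
s=cv2.imread('pics/scene0.png')[140:230,145:230];t=cv2.imread('pics/top0.png')[150:225,290:385]
a=cv2.resize(s,None,fx=4.5,fy=4.5,interpolation=cv2.INTER_CUBIC);b=cv2.resize(t,None,fx=4.2,fy=4.2,interpolation=cv2.INTER_CUBIC)
c=np.zeros((405,800,3),np.uint8);c[:a.shape[0],:a.shape[1]]=a;c[:b.shape[0],400:400+b.shape[1]]=b[:,:400]
cv2.imwrite('pics/crop.png',c)
E
```

```text
(no output)
```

View pics/crop.png

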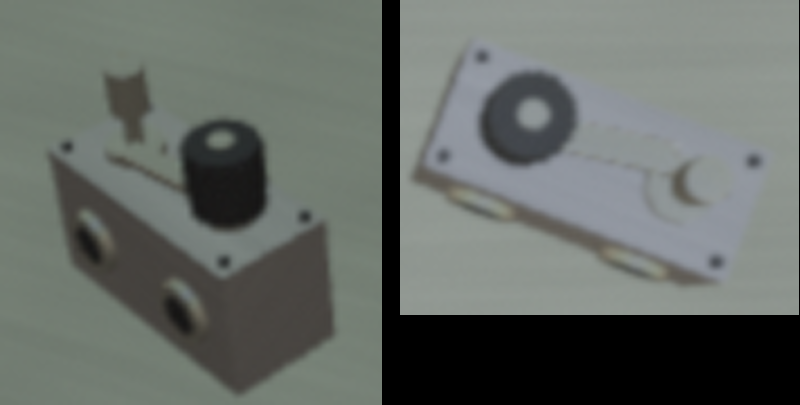

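```bash
cat > h.py <<'E'
from cell import status,cams,ctrl
import cv2,numpy as np
from scipy.spatial.transform import Rotation as R
np.set_printoptions(precision=3,suppress=True)
def ray(n,px):
    p=cams.camera_params(n);d=p['pose'][:3,:3]@np.linalg.inv(p['K'])@[px[0],px[1],1];return p['pose'][:3,3],d/np.linalg.norm(d)
def wray(px,s):
    p=cams.camera_params('wrist');K=p['K'];T=p['tool_from_camera'];v=(np.array(px)-K[:2,2])/K[0,0];r=np.hypot(*v)
    d=np.r_[v/max(r,1e-9)*np.sin(r),np.cos(r)];Rt=R.from_euler('xyz',s[1]).as_matrix()
    return Rt@T[:3,3]+s[0],Rt@T[:3,:3]@d
def tri(rays):
    A=sum(np.eye(3)-np.outer(d,d) for o,d in rays);b=sum((np.eye(3)-np.outer(d,d))@o for o,d in rays)
    X=np.linalg.solve(A,b);return X,[np.linalg.norm(np.cross(X-o,d)) for o,d in rays]
def atz(r,z): return r[0]+r[1]*(z-r[0][2])/r[1][2]
E
python3 - <<'E'
from h import *
P={'cap':((222,139),(533,113)),'rod':((125,70),(708,182)),'s1':((223,262),(482,56)),'s2':((305,216),(444,156)),'s3':((67,147),(754,160))}
Q={}
for k,(a,b) in P.items():
    a=[(a[0]+.5)/4.5-.5+145,(a[1]+.5)/4.5-.5+140];b=[(b[0]-400+.5)/4.2-.5+290,(b[1]+.5)/4.2-.5+150]
    rt=ray('top',b);X,e=tri([ray('scene',a),rt]);Q[k]=X
    z={'cap':135,'rod':142}.get(k,85);print(k,X,e,'top@z',atz(rt,z))
b=(290+(716-400)/4.2,150+261/4.2);print('s4',atz(ray('top',b),85))
v=Q['cap']-Q['rod'];print(np.linalg.norm(v[:2]),np.arctan2(v[1],v[0]))
E
```

```text
cap [ 583.191 -132.722  137.79 ] [np.float64(0.30136679832017055), np.float64(0.30136679832028135)] top@z [ 583.702 -133.439  135.   ]
rod [ 549.091 -211.909  139.741] [np.float64(0.18173755158013366), np.float64(0.18173755158019925)] top@z [ 548.978 -211.469  142.   ]
s1 [ 619.586 -116.707   88.06 ] [np.float64(0.3889245812456202), np.float64(0.3889245812455885)] top@z [ 619.938 -116.74    85.   ]
s2 [569.253 -95.826  87.787] [np.float64(0.1877859838295445), np.float64(0.1877859838295696)] top@z [569.632 -96.276  85.   ]
s3 [ 564.145 -248.996   87.929] [np.float64(0.09982225189592282), np.float64(0.09982225189608437)] top@z [ 564.487 -249.968   85.   ]
s4 [ 513.726 -229.898   85.   ]
86.2177556830419 1.1641675362067436
```

{"name": "move_arm", "arguments": {"plan": [[[16,-42,2],[0,0,-4.8],1],[[16,-42,2],[0,0,-4.8],1],[[16,-42,2],[0,0,-4.8],1],[[16,-42,2],[0,0,-4.8],1],[[16,-42,2],[0,0,-4.8],1],[[16,-42,2],[0,0,-4.8],1],[[16,-42,2],[0,0,-4.8],1],[[16,-42,2],[0,0,-4.8],1],[[16,-42,2],[0,0,-4.8],1],[[16,-42,2],[0,0,-4.8],1]]}}

```text
clock: 1.35
eef_pos: [439.8, 165.4, 251.3]
tool_rot: [-3.141, -0.0, 1.857]
force: [0.1, -0.1, 1.1]
width: 85.5
gripper_force: 0.0
```

{"name": "move_arm", "arguments": {"plan": [[[16,-42,0],[0,0,-4.8],1],[[16,-42,0],[0,0,-4.8],1],[[16,-42,0],[0,0,-4.8],1],[[16,-42,0],[0,0,-4.8],1],[[16,-42,0],[0,0,-4.8],1],[[16,-42,0],[0,0,-4.8],1],[[16,-42,0],[0,0,-4.8],1],[[16,-42,0],[0,0,-4.8],1],[[0,0,0],[0,0,0],1],[[0,0,0],[0,0,0],1]]}}

```text
clock: 2.6
eef_pos: [567.2, -168.2, 250.7]
tool_rot: [-3.14, -0.001, 1.19]
force: [0.6, 0.4, -0.1]
width: 85.2
gripper_force: 0.0
```

```bash
python3 - <<'E'
from h import *
s=status.read_state();print(s['eef_pos'].tolist(),s['tool_rot'].tolist(),s['qpos'],s['force'])
i=cams.get_image('wrist');cv2.imwrite('pics/w1.png',i);cv2.imwrite('pics/w1b.png',cv2.resize(i,(800,600),interpolation=cv2.INTER_CUBIC))
E
```

```text
[567.1765556530321, -168.22500948082663, 250.6784808054371] [-3.1397679856799994, -0.0007581070422302272, 1.1895376568323814] [-0.072  0.567  0.503  1.671 -0.317  0.987  0.16 ] [ 0.611  0.411 -0.07 ]
```

View pics/w1b.png

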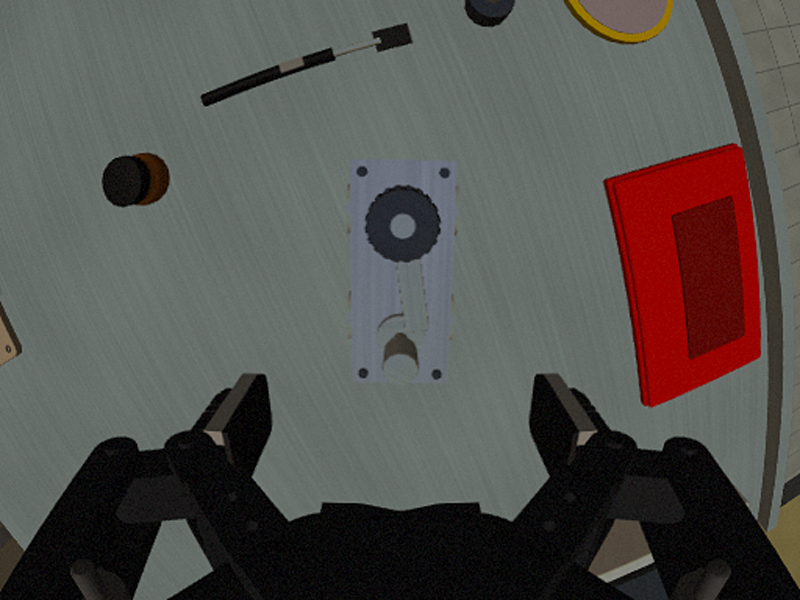

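The wrist view shows the cap disc at (402,226), the rod head's top at (401,363), and the four corner screws at (362,172), (445,173), (363,373) and (436,374). The tongue leans slightly anticlockwise.

```bash
python3 - <<'E'
from h import *
s=([567.177,-168.225,250.678],[-3.13977,-.00076,1.18954])
W={'cap':(402,226,135),'rod':(401,363,142),'s1':(445,173,85),'s2':(362,172,85),'s3':(436,374,85),'s4':(363,373,85),'tt':(417,330,98.5)}
T={'cap':(533,113),'rod':(708,182),'s1':(482,56),'s2':(444,156),'s3':(754,160),'s4':(716,261)}
S={'cap':(222,139),'rod':(125,70),'s1':(223,262),'s2':(305,216),'s3':(67,147)}
for k,(u,v,z) in W.items():
    w=wray(((u+.5)/1.5625-.5,(v+.5)/1.5625-.5),s);print(k,'w@z',atz(w,z),end=' ')
    if k in T:
        a=S.get(k);b=T[k];r=[w,ray('top',[(b[0]-400+.5)/4.2-.5+290,(b[1]+.5)/4.2-.5+150])]
        if a: r.append(ray('scene',[(a[0]+.5)/4.5-.5+145,(a[1]+.5)/4.5-.5+140]))
        print(*tri(r),end='')
    print()
E
```

```text
cap w@z [ 580.707 -132.999  135.   ] [ 582.196 -132.871  137.396] [np.float64(1.3805741427365672), np.float64(1.1844084577646337), np.float64(0.30784855422775254)]
rod w@z [ 550.323 -207.413  142.   ] [ 549.476 -210.75   139.547] [np.float64(2.123372322876938), np.float64(1.369341049147447), np.float64(0.8299869308650075)]
s1 w@z [ 617.804 -116.759   85.   ] [ 618.753 -116.833   87.516] [np.float64(1.1619493407394712), np.float64(0.8515839235120649), np.float64(0.7447667167122823)]
s2 w@z [567.285 -95.868  85.   ] [568.512 -95.957  87.49 ] [np.float64(1.0121092657682191), np.float64(0.8503665509328872), np.float64(0.24583937803634007)]
s3 w@z [ 561.155 -249.791   85.   ] [ 563.013 -249.123   87.37 ] [np.float64(1.6793296870195533), np.float64(1.2328091078111971), np.float64(0.5480530276201495)]
s4 w@z [ 511.422 -229.044   85.   ] [ 513.93  -226.171   93.499] [np.float64(0.6992748211328528), np.float64(0.6992748211329766)]
tt w@z [ 562.1   -207.146   98.5  ]
```

{"name": "move_arm", "arguments": {"plan": [[[7.4,17.2,0],[0,0,-0.9],1],[[7.3,17.2,0],[0,0,0],1],[[0,0,-25],[0,0,0],1],[[0,0,-30],[0,0,0],1],[[0,0,-30],[0,0,0],1],[[0,0,-15],[0,0,0],1],[[0,0,0],[0,0,0],1],[[0,0,0],[0,0,0],1]]}}

```text
clock: 3.65
eef_pos: [583.2, -134.9, 152.4]
tool_rot: [3.14, -0.0, 1.174]
force: [0.0, 0.2, -1.0]
width: 85.4
gripper_force: 0.0
```

```bash
python3 - <<'E'
from h import *
s=status.read_state();print(s['eef_pos'].tolist(),s['tool_rot'].tolist(),s['qpos'],s['force'])
i=cams.get_image('wrist');cv2.imwrite('pics/w2.png',i);cv2.imwrite('pics/w2b.png',cv2.resize(i,(800,600),interpolation=cv2.INTER_CUBIC))
E
```

```text
[583.1981593598792, -134.8522532194191, 152.42228404417213] [3.139678438609274, -0.0003977904491374584, 1.1735479958435242] [-0.092  0.69   0.444  1.754 -0.397  0.786  0.15 ] [ 0.02   0.243 -0.959]
```

View pics/w2b.png

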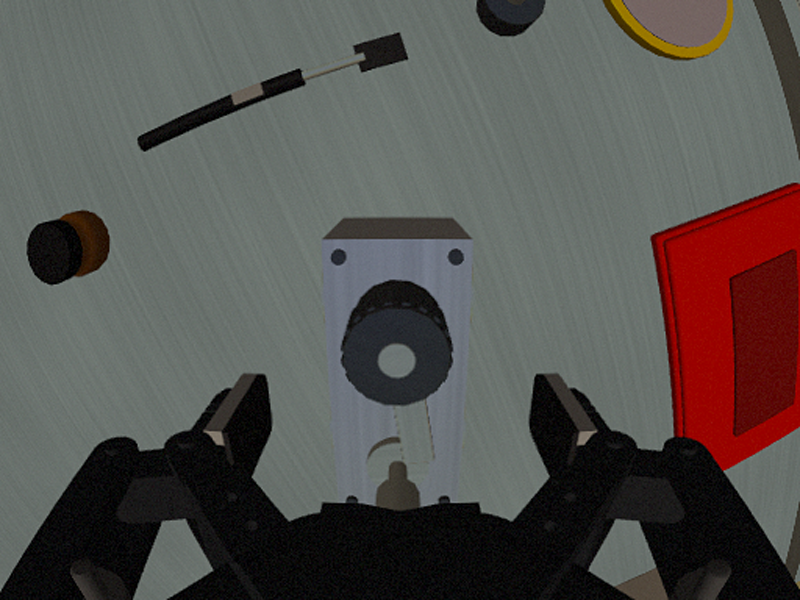

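The wrist view shows the fingers straddling the cap, midpoint at column 400. The cap disc is at (397,361), about 1 mm to the left.

```bash
python3 - <<'E'
from h import *
s=([583.198,-134.852,152.422],[3.13968,-.0004,1.17355])
for k,(u,v,z) in {'cap':(397,361,135),'s1':(456,257,85),'s2':(338,257,85)}.items():
    print(k,atz(wray(((u+.5)/1.5625-.5,(v+.5)/1.5625-.5),s),z))
    w=[wray(((u+.5)/1.5625-.5,(v+.5)/1.5625-.5),s)]
    u1,v1={'cap':(402,226),'s1':(445,173),'s2':(362,172)}[k]
    w.append(wray(((u1+.5)/1.5625-.5,(v1+.5)/1.5625-.5),([567.177,-168.225,250.678],[-3.13977,-.00076,1.18954])))
    print(tri(w))
E
```

```text
cap [ 580.986 -133.724  135.   ]
(array([ 581.03 , -132.929,  136.625]), [np.float64(0.2773151261780825), np.float64(0.2773151261781513)])
s1 [ 617.577 -116.814   85.   ]
(array([ 617.66 , -116.734,   85.439]), [np.float64(0.1017270389732234), np.float64(0.10172703897339905)])
s2 [567.032 -95.566  85.   ]
(array([567.074, -95.762,  84.448]), [np.float64(0.1957859925314033), np.float64(0.1957859925313474)])
```

{"name": "move_arm", "arguments": {"plan": [[[-1.3,1.0,-10],[0,0,0],1],[[0,0,-20],[0,0,0],1],[[0,0,-18],[0,0,0],1],[[0,0,0],[0,0,0],1],[[0,0,0],[0,0,0],0.6],[[0,0,0],[0,0,0],0.55],[[0,0,0],[0,0,0],0.55]]}}

```text
clock: 4.58
eef_pos: [581.4, -133.9, 103.9]
tool_rot: [3.141, -0.0, 1.173]
force: [-0.3, 0.0, 0.4]
width: 46.9
gripper_force: 0.0
```

{"name": "move_arm", "arguments": {"plan": [[[0,0,0],[0,0,0],0.3],[[0,0,0],[0,0,0],0.3],[[0,0,0],[0,0,0],0.3],[[0,0,0],[0,0,0],0.3]]}}

```text
clock: 5.08
eef_pos: [582.1, -134.2, 104.3]
tool_rot: [3.139, -0.0, 1.173]
force: [1.3, -0.1, 6.4]
width: 40.9
gripper_force: 60.3
```

{"name": "move_arm", "arguments": {"plan": [[[0,0,0],[0,0,5],0.3],[[0,0,0],[0,0,8],0.3],[[0,0,0],[0,0,8],0.3],[[0,0,0],[0,0,8],0.3],[[0,0,0],[0,0,8],0.3]]}}

```text
clock: 5.7
eef_pos: [582.5, -134.2, 104.3]
tool_rot: [3.139, 0.001, 1.823]
force: [0.8, -0.3, 4.3]
width: 40.5
gripper_force: 60.2
```

{"name": "move_arm", "arguments": {"plan": [[[0,0,0],[0,0,8],0.3],[[0,0,0],[0,0,8],0.3],[[0,0,0],[0,0,8],0.3],[[0,0,0],[0,0,8],0.3],[[0,0,0],[0,0,8],0.3],[[0,0,0],[0,0,6],0.3],[[0,0,0],[0,0,0],0.3],[[0,0,0],[0,0,0],0.3]]}}

```text
clock: 6.7
eef_pos: [582.9, -133.9, 104.3]
tool_rot: [3.14, 0.003, 2.62]
force: [2.2, -0.3, 4.7]
width: 40.5
gripper_force: 60.4
```

{"name": "move_arm", "arguments": {"plan": [[[0,0,0],[0,0,0],0.7],[[0,0,0],[0,0,0],0.7],[[0,0,0],[0,0,0],0.7],[[0,0,20],[0,0,0],0.7],[[0,0,30],[0,0,0],0.8],[[0,0,40],[0,0,-5],1],[[0,0,30],[0,0,-8],1],[[0,0,0],[0,0,-10],1],[[0,0,0],[0,0,-10],1],[[0,0,0],[0,0,-10],1]]}}

```text
clock: 7.95
eef_pos: [580.6, -133.7, 223.2]
tool_rot: [-3.141, -0.0, 1.865]
force: [0.1, 1.1, 0.2]
width: 85.6
gripper_force: 0.0
```

{"name": "move_arm", "arguments": {"plan": [[[-4,-9,0],[0,0,-10],1],[[-8,-20,0],[0,0,-10],1],[[-8,-20,0],[0,0,-10],1],[[-8,-20,0],[0,0,-10],1],[[-5,-9,0],[0,0,0],1],[[0,0,0],[0,0,0],1],[[0,0,0],[0,0,0],1],[[0,0,0],[0,0,0],1]]}}

```text
clock: 8.95
eef_pos: [548.5, -210.8, 223.3]
tool_rot: [-3.142, -0.001, 1.175]
force: [-0.3, -0.4, -0.7]
width: 85.4
gripper_force: 0.0
```

```bash
python3 - <<'E'
from h import *
s=status.read_state();print(s['eef_pos'].tolist(),s['tool_rot'].tolist(),s['qpos'],s['force'])
i=cams.get_image('wrist');cv2.imwrite('pics/w3.png',i);cv2.imwrite('pics/w3b.png',cv2.resize(i,(800,600),interpolation=cv2.INTER_CUBIC))
E
```

```text
[548.4920294836463, -210.82072694991035, 223.2520805377611] [-3.1415166203000484, -0.0007413764368964237, 1.1752802330054162] [ 0.058  0.578  0.414  1.715 -0.283  0.909  0.193] [-0.308 -0.395 -0.702]
```

View pics/w3b.png

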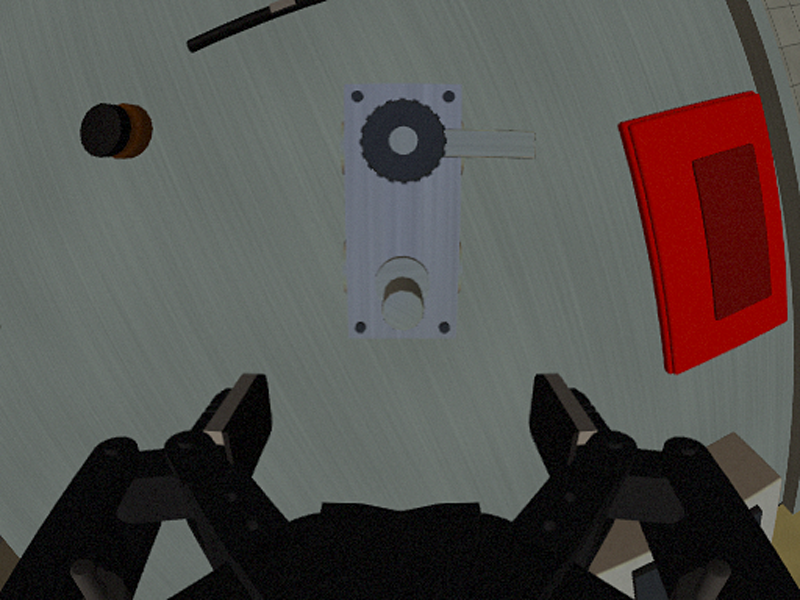

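The tongue now points square off the block at (535,145). The rod head top is at (403,306), about 1.3 mm right of the finger centreline.

{"name": "move_arm", "arguments": {"plan": [[[0.9,-1.6,-20],[0,0,0],1],[[0,0,-25],[0,0,0],1],[[0,0,-20],[0,0,0],1],[[0,0,0],[0,0,0],1],[[0,0,0],[0,0,0],1],[[0,0,0],[0,0,0],1]]}}

```text
clock: 9.75
eef_pos: [549.6, -213.7, 159.3]
tool_rot: [3.14, -0.0, 1.173]
force: [-0.0, 0.1, -0.7]
width: 85.3
gripper_force: 0.0
```

```bash
python3 - <<'E'
from h import *
s=status.read_state();print(s['eef_pos'],s['tool_rot'],s['force'])
i=cams.get_image('wrist');cv2.imwrite('pics/w4.png',i);cv2.imwrite('pics/w4b.png',cv2.resize(i[150:300,150:362],(800,566),interpolation=cv2.INTER_CUBIC))
E
```

```text
[ 549.628 -213.656  159.343] [ 3.14  -0.     1.173] [-0.038  0.134 -0.664]
```

View pics/w4b.png

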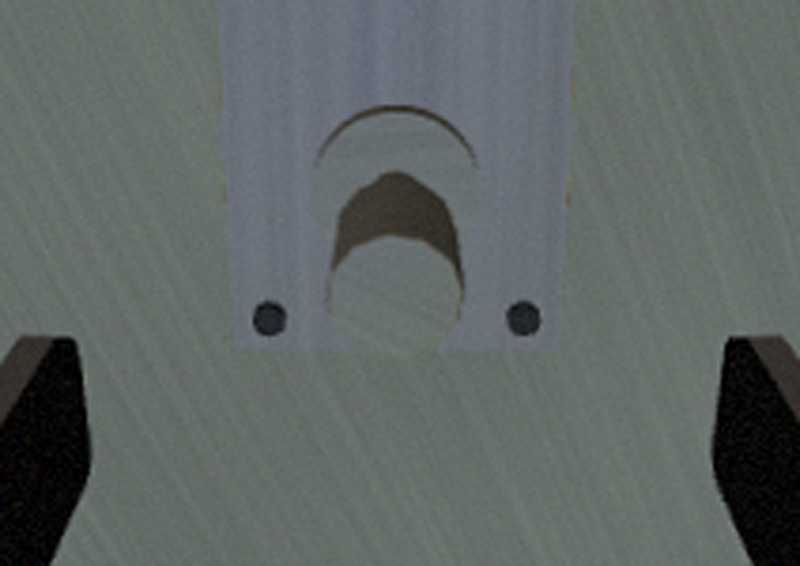

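The head (centre column 396) and the screws' midpoint (396) sit about 0.6 mm left of the finger midpoint (401). I'll correct for that, descend and close.

{"name": "move_arm", "arguments": {"plan": [[[-0.4,0.7,-15],[0,0,0],1],[[0,0,-20],[0,0,0],1],[[0,0,-16],[0,0,0],1],[[0,0,0],[0,0,0],0.6],[[0,0,0],[0,0,0],0.4],[[0,0,0],[0,0,0],0.35],[[0,0,0],[0,0,0],0.35]]}}

```text
clock: 10.68
eef_pos: [548.9, -212.8, 107.9]
tool_rot: [3.141, -0.0, 1.173]
force: [0.0, 0.6, 0.6]
width: 30.0
gripper_force: 0.0
```

{"name": "move_arm", "arguments": {"plan": [[[0,0,0],[0,0,0],0.3],[[0,0,0],[0,0,0],0.27],[[0,0,0],[0,0,0],0.24],[[0,0,0],[0,0,0],0.2],[[0,0,0],[0,0,0],0.15],[[0,0,0],[0,0,0],0.15],[[0,0,0],[0,0,0],0.15]]}}

```text
clock: 11.55
eef_pos: [548.9, -212.8, 107.6]
tool_rot: [3.141, -0.0, 1.173]
force: [0.9, -0.6, 4.5]
width: 20.3
gripper_force: 58.5
```

{"name": "move_arm", "arguments": {"plan": [[[0,0,1],[0,0,0],0.15],[[0,0,2],[0,0,0],0.15],[[0,0,3],[0,0,0],0.15],[[0,0,3],[0,0,0],0.15],[[0,0,3],[0,0,0],0.15],[[0,0,0],[0,0,0],0.15]]}}

```text
clock: 12.3
eef_pos: [548.3, -212.6, 119.6]
tool_rot: [-3.141, -0.0, 1.173]
force: [-0.8, 0.3, -3.5]
width: 20.4
gripper_force: 58.8
```

{"name": "move_arm", "arguments": {"plan": [[[0,0,4],[0,0,0],0.15],[[0,0,5],[0,0,0],0.15],[[0,0,5],[0,0,0],0.15],[[0,0,5],[0,0,0],0.15],[[0,0,5],[0,0,0],0.15],[[0,0,5],[0,0,0],0.15],[[0,0,5],[0,0,0],0.15],[[0,0,4],[0,0,0],0.15],[[0,0,0],[0,0,0],0.15],[[0,0,0],[0,0,0],0.15]]}}

```text
clock: 13.55
eef_pos: [548.4, -212.7, 157.2]
tool_rot: [-3.141, -0.0, 1.173]
force: [0.5, 0.3, -3.4]
width: 20.5
gripper_force: 58.9
```

{"name": "move_arm", "arguments": {"plan": [[[0,0,0],[0,0,0],0.15],[[0,0,0],[0,0,0],0.15],[[0,0,0],[0,0,0],0.15],[[0,0,0],[0,0,0],0.15]]}}

```text
clock: 14.05
eef_pos: [548.5, -212.7, 157.3]
tool_rot: [-3.142, -0.0, 1.173]
force: [0.4, -0.9, -2.6]
width: 20.4
gripper_force: 58.9
```

```bash
python3 - <<'E'
from h import *
s=status.read_state();print(s['eef_pos'],s['tool_rot'],s['force'],s['torque'])
a=cams.get_image('scene')[110:230,120:240];b=cams.get_image('wrist')[150:340,130:382]
cv2.imwrite('pics/e.png',np.hstack([cv2.resize(a,(380,380),interpolation=cv2.INTER_CUBIC),cv2.resize(b,(420,380))]))
E
```

```text
[ 548.546 -212.74   157.291] [-3.142 -0.     1.173] [ 0.397 -0.917 -2.61 ] [ 0.014 -0.009  0.041]
```

View pics/e.png

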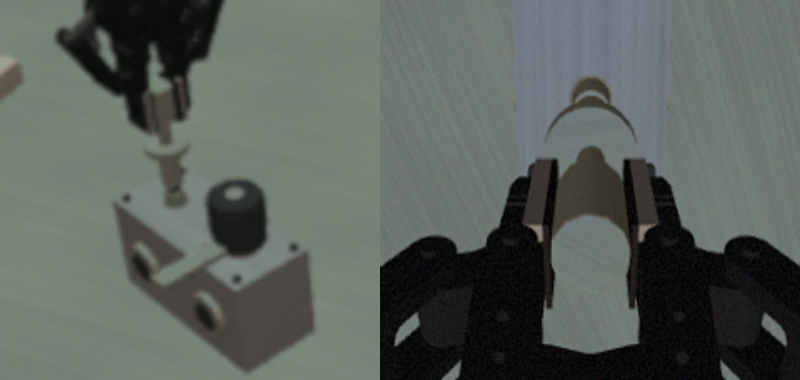

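The rod is held about 49 mm up. The groove shows at (174,190) with shank below it, and the tongue at (190,262) is clear. The side forces are under 1 N.

```bash
python3 -c "
from cell import ctrl
print(ctrl.finish_job())"
```

```text
the job is handed in; nothing more can be done
None
```

I turned the cap about 83° anticlockwise, drew the rod up about 49 mm so the groove shows, and handed the job in with the rod still gripped; the hand-in returned no verdict, so I can't confirm a pass.

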